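# Build the locating stack on the weld fixture's carriage

### The job

Free the clamp knob of the weld fixture and draw the carriage out to its loading stop, then thread onto its upright bolt first the spacer tube, then every washer on the mat, then the bushing with its flange down, each lying flat on the one below. Push the carriage fully home under the weld head with the stack in place and turn the clamp knob tight again, leaving the reel, jar and screwdriver alone.

Things in the scene. Friction and masses are not known exactly. Their poses are not given: they have to be found in the camera images.
- fixture: Fixed weld fixture (pose varies): bed 320 x 100 x 12 mm, rail along own x, stop blocks at both ends. White post (60 x 50, 250 mm tall) at own x +130, y +105 mm carries a weld head, 34 x 36 mm, over x 125, y 0, its lowest point 122 mm above the table. Origin: centre of the bed's underside, on the table; +x points away from the robot, z up.
- carriage (a joint): Steel carriage plate (170 x 70 x 14 mm, top 39 mm above table) on the rail. 0 m = fully home under the head; grows as it is drawn to the robot (fixture's -x) to 0.11 = loading stop. Clamp free: slides with about 2 N and stays put; clamped: held. Bolt at its far end, clamp knob at its near end, 115 mm apart along x. Move it by holding the knob.
- clamp (a joint): Black clamp knob on the carriage. 0 rad = fully free (end of turn), grows clockwise seen from above to 1.3 = fully tight (end of turn). It bites at about 0.8; tight means above 1.0, free below 0.3. Starts tight. Turning takes about 0.15 N m; it stays where it is left.
- clamp_grip (a point): Centre of the clamp knob's grip bar, on the knob's axis, 73 mm above the table. The bar is 50 mm long along this point's own x, 12 mm wide along its y (to be pinched across y) and 26 mm tall, its top 12 mm above this point; it turns with the knob (at 0 the bar lies along the fixture's x).
- bolt_seat (a point): Where the bolt's axis meets the carriage's top, 39 mm above the table: the stack stands here. z up, x as the fixture's; moves with the carriage. The plain bolt is 8 mm in diameter and 60 mm tall, its last 8 mm tapered.
- bolt_tip (a point): Top of the bolt, 60 mm above bolt_seat.
- spacer: Plain aluminium tube, 24 mm outside diameter, 13 mm hole, 20 mm tall, standing on the mat. Origin: centre of its underside; z along its axis.
- washer1: Thick steel washer, 36 mm outside diameter, 13 mm hole, 6 mm thick, lying flat on the mat; two to four washers are present (None if absent, all alike). Origin: centre of its underside as built; z along its axis.
- washer2: Thick steel washer, 36 mm outside diameter, 13 mm hole, 6 mm thick, lying flat on the mat; two to four washers are present (None if absent, all alike). Origin: centre of its underside as built; z along its axis.
- washer3: Thick steel washer, 36 mm outside diameter, 13 mm hole, 6 mm thick, lying flat on the mat; two to four washers are present (None if absent, all alike). Origin: centre of its underside as built; z along its axis.
- washer4: Thick steel washer, 36 mm outside diameter, 13 mm hole, 6 mm thick, lying flat on the mat; two to four washers are present (None if absent, all alike). Origin: centre of its underside as built; z along its axis.
- bushing: Steel flanged bushing, 22 mm tall with a 13 mm hole right through: flange 38 mm in diameter and 6 mm thick at the bottom, sleeve 26 mm in diameter above it. Stands flange down on the mat. Origin: centre of the flange's underside; z up along its axis.
- reel: Bystander: small grey wire reel, 56 mm in diameter, 30 mm tall, beyond the mat. Origin at the centre of its underside.
- jar: Bystander: white jar, 52 mm in diameter, 60 mm tall, beyond the mat. Origin at the centre of its underside.
- screwdriver: Bystander: screwdriver lying along x to the right of the mat.

How it is judged:
By the outcome, as a careful person would: the job done as asked, in the order asked, and still so for the second after the job is handed in, with the robot touching nothing.
Of washer1, washer2, washer3, washer4 only 2 to 4 are there at a start; the rules pass over those that are not, and their reading is None.
At some moment in a run one of spacer, washer1, washer2, washer3, washer4, bushing may be knocked a few centimetres aside while the robot is not near it.
It also fails if it takes over 210 s, if anything falls off the work surface, if the arm or the gripper's body presses on something with over 40 N, if the wrist force passes 120 N, or if a joint passes its speed limit or range.

### The arm

A 6-joint arm with a two-finger parallel gripper is mounted at the origin on the work surface. World frame = base frame: x ahead of the robot, y to its left, z up, the work surface at z = 0. Lengths are in m, angles in rad, forces in N, time in s.
With the tool pointing down it reaches from about 0.375 to 0.9 m from the base axis. Payload 3.1 kg.
Tool frame: the origin (TCP) lies midway between the tips of the shut fingers; the grasp point (between the pads) lies 19 mm behind it; z points along the fingers, y is the line along which they close (so a half turn about z gives the same grasp; the last joint's range is limited). The gripper opens to 87 mm and grips with 3 to 60 N. Pads are 19 mm wide; open, the fingers measure 117 mm over their backs; the gripper's body (75 mm by 190 mm) begins 51 mm behind the grasp point.
Start: joints at [-1.504, 0.527, 1.433, -0, 1.181, -0.178], TCP at [0.152, -0.606, 0.223] pointing down, gripper open.
Joint ranges: [-3.08, 3.08], [-0.75, 2.2], [0.22, 2.44], [-1.43, 4.57], [0, 2.65], [-2.85, 2.85]. Speed limits (rad/s): [2.79, 2.79, 3.14, 3.14, 3.14, 3.14].

### API

Orientations are given as a unit quaternion [x, y, z, w].
In Python, from rig import get_obs, cams, job gives the robot as it stands.
- The arm moves only by the tool servo_tool, never from a script. Its argument "moves" is text: rows parted by semicolons, each of 5 numbers parted by spaces: the shift along the tool's x, y, z in m, then the turn about the tool's z in degrees, then the finger opening in m, from 0 to 0.087. In form: dx dy dz spin claw; .... A call has 1 to 10 rows; each row is the pose to reach, as a shift and turn from the pose commanded when the call began, along the tool's axes at that moment; what a row does not reach only later rows make up. A row lasts 1/12 s, in which the tool goes at most 41.7 mm and 7.16 degrees, less where a joint would pass 70% of its speed; a pose out of reach is approached as far as the arm can. A call with a gripper value outside its range is refused whole. The fingers move at their own pace and stop on an object; "grip_force" is the grip in N (left out, the last holds). Time passes only in rows, so rows that repeat a pose let the fingers close. It gives the time, the measured TCP pose, the force, the opening and the grip force at its end, in the units of the state.
- get_obs(): the state, without advancing time (a new reading comes with each control period).
- cams.camera(name): name is "side" or "top" or "wrist"; returns the picture (400x640x3 uint8, blue, green, red); there is no depth.
- cams.camera_model(name): a dict with "fx", "fy", "cx", "cy" (pixels), "dist" ([k1, k2, p1, p2, k3] as OpenCV has them; the pictures are not rectified), "R" (3x3) and "t" (3): a world point X has camera coordinates R X + t. Camera axes: x right, y down, z forward; pixel columns grow to the right and rows downward; lengths in m; the calibration is good to about 2 mm. A picture is of the moment at which its call begins: read the wrist's pose just before it. camera_model takes no time and is no camera call; for the wrist camera it gives the pose at the moment of the call.
- job.hand_in(): hands the job in; it is judged then, once.
The state is a dict: "time": time; "q": joint angles; "joint_velocities": joint speeds; "joint_torque": joint torques, N m; "position": TCP position; "tool_rot": TCP orientation; "ft_force": force on the tool from outside, world axes, zero at the start; "moment": the same for the moment, N m; "grip_width": finger opening in m; "grip_force": force on a finger pad.
Only numpy, scipy, OpenCV 4.12 (cv2) and the standard library are available. Lean on these libraries where they do the work, as an engineer would, in place of code of your own. Each camera call takes 0.05 s, during which the arm holds its last target. There are 200 camera calls.

## Working session

There is one attempt and no reset: what is moved stays moved. The work goes in short steps, Python scripts to look and compute and a tool call to move; the robot and the scene stay as the last step left them, time stands still between calls to the robot, and variables do not carry over. Pictures are saved under pics/ and viewed, at most 16 in all, crops included, and the job is handed in when it is done.

Besides the shell and the picture viewer there is one more tool, called after "Emit:" as name(argument=value, ...) on one line, values as JSON. servo_tool: Moves the arm, as the interface text tells. Its arguments: {"type":"object","properties":{"moves":{"type":"string"},"grip_force":{"type":"number"}},"required":["moves"]}

```bash
mkdir -p pics; ls; cat > h.py <<'E'
import numpy as np,cv2
from rig import get_obs,cams,job
def ray(m,px):
    K=np.array([[m['fx'],0,m['cx']],[0,m['fy'],m['cy']],[0,0,1]]);p=cv2.undistortPoints(np.array([[px]],float),K,np.array(m['dist']))[0,0]
    R=np.array(m['R']);t=np.array(m['t']);d=R.T@np.array([p[0],p[1],1]);return -R.T@t,d
def onz(m,px,z):
    o,d=ray(m,px);return o+d*(z-o[2])/d[2]
def proj(m,X):
    K=np.array([[m['fx'],0,m['cx']],[0,m['fy'],m['cy']],[0,0,1]]);R=np.array(m['R'])
    return cv2.projectPoints(np.array([X],float),cv2.Rodrigues(R)[0],np.array(m['t'],float),K,np.array(m['dist']))[0][0,0]
def tool():
    from scipy.spatial.transform import Rotation as Ro
    o=get_obs();return np.array(o['position']),Ro.from_quat(o['tool_rot']).as_matrix(),o
def to(X):  # shift in tool axes to reach world point
    p,R,o=tool();return R.T@(np.array(X)-p)
E
python3 - <<'E'
from h import *
for n in ['side','top','wrist']:
    cv2.imwrite(f'pics/{n}0.png',cams.camera(n));m=cams.camera_model(n);print(n,-np.array(m['R']).T@np.array(m['t']),np.array(m['R'])[2],m['fx'])
p,R,o=tool();print(o)
E
```

```text
pics
side [ 0.37879551 -0.79118582  0.79851961] [ 0.23659417  0.64141158 -0.72980434] 405.27690898251757
top [ 0.55406721 -0.15575616  1.20528607] [ 0.06082757 -0.01723324 -0.99799951] 452.7041093428789
wrist [ 0.22685579 -0.58611845  0.38364608] [-0.27470767 -0.06770298 -0.95914129] 299.5778282047406
{'time': 0.15, 'q': array([-1.50354036e+00,  5.28262878e-01,  1.43361290e+00, -1.11063512e-05,
        1.18145157e+00, -1.78524284e-01]), 'joint_velocities': array([-9.55552573e-04, -2.16964580e-03, -3.18871696e-03, -1.33258762e-03,
       -7.64441866e-04,  4.39951508e-05]), 'joint_torque': array([ 5.39445318e-04, -4.40428805e+01, -1.76842815e+01,  6.32835436e-02,
        5.52912347e-02, -9.87445765e-05]), 'position': array([ 0.15204185, -0.60562571,  0.22178859]), 'tool_rot': array([ 9.92457874e-01,  1.22583096e-01,  4.31014167e-05, -8.66290167e-04]), 'ft_force': array([-0.17967478,  0.10459544,  0.26952933]), 'moment': array([ 0.01143425, -0.03220266,  0.01488026]), 'grip_force': 0.0, 'grip_width': 0.08678035000173967}
```

View pics/top0.png

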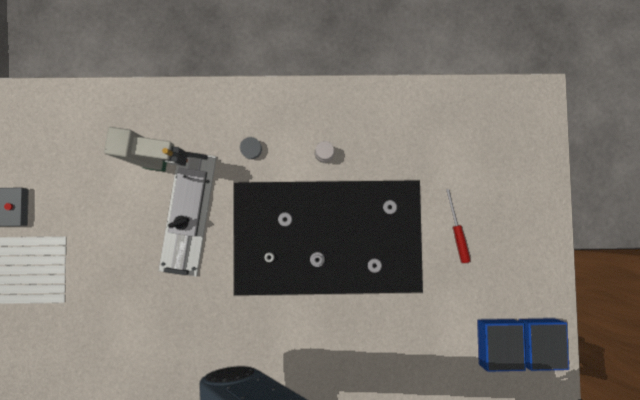

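View pics/side0.png

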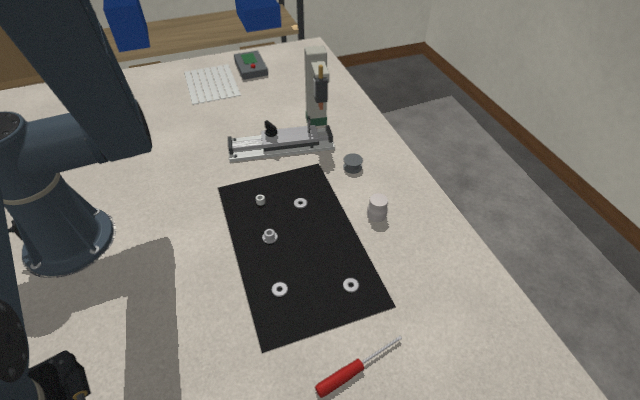

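The top view shows three washers at about (285,219), (390,207) and (375,266), the bushing at (317,259), the spacer at (269,258), and the knob near (180,222) on a slightly turned fixture. The side view agrees.

```bash
python3 - <<'E'
from h import *
for n in ['top','side']:
    im=cv2.imread(f'pics/{n}0.png');m=cams.camera_model(n)
    g=im.max(2);hsv=cv2.cvtColor(im,cv2.COLOR_BGR2HSV)
    mat=(g<60).astype(np.uint8)
    cs,_=cv2.findContours(mat,cv2.RETR_EXTERNAL,cv2.CHAIN_APPROX_SIMPLE)
    for c in cs:
        if cv2.contourArea(c)>8000 :
            hull=np.zeros_like(g);cv2.fillConvexPoly(hull,cv2.convexHull(c),1)
            if n=='side' and c[:,0,0].mean()<200: continue
            x=((g>85)&(cv2.erode(hull,np.ones((7,7)))>0)).astype(np.uint8)
            k,_,st,ce=cv2.connectedComponentsWithStats(x)
            for i in range(1,k):
                if st[i,4]>25: print(n,st[i],ce[i].round(1),onz(m,ce[i],.006).round(4))
im=cv2.imread('pics/top0.png');c=cv2.resize(im[110:290,95:260],None,fx=3.3,fy=3.3,interpolation=cv2.INTER_CUBIC)
cv2.imwrite('pics/fx.png',c)
E
```

```text
top [383 200  14  14 135] [389.5 206.5] [ 0.6077 -0.3589  0.006 ]
top [278 212  14  14 136] [284.4 218.9] [ 0.5785 -0.0795  0.006 ]
top [264 253  10   9  66] [268.6 257. ] [ 0.4789 -0.0372  0.006 ]
top [310 252  14  15 145] [316.4 259. ] [ 0.4719 -0.1628  0.006 ]
top [368 259  14  14 139] [374.2 265.2] [ 0.4535 -0.3149  0.006 ]
side [255 194  10  11  84] [259.7 199. ] [ 0.4789 -0.0279  0.006 ]
side [294 198  13  10 105] [299.9 202.4] [ 0.5769 -0.0771  0.006 ]
side [262 229  16  14 172] [269.2 235.7] [ 0.4707 -0.1588  0.006 ]
side [343 278  16  14 163] [350.4 284.4] [ 0.6064 -0.3562  0.006 ]
side [271 282  17  15 172] [279.2 288.8] [ 0.4527 -0.3124  0.006 ]
```

View pics/fx.png

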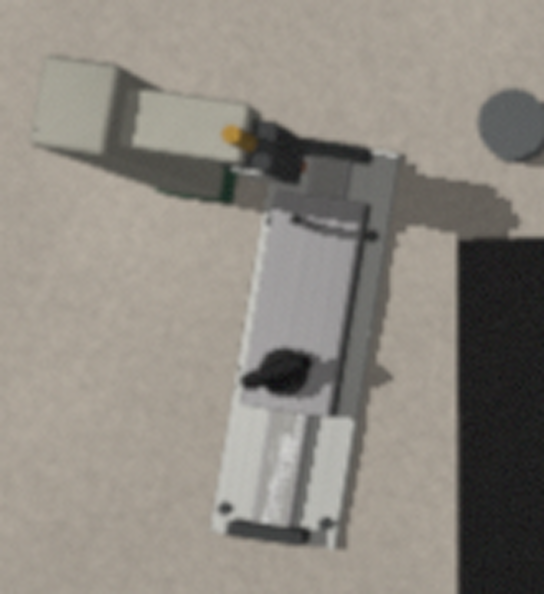

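The crop shows the carriage fully home, the knob hub at about (283,370), its bar lying nearly across the rail, the bed's right edge from (402,155) to (340,545), and its near left corner at (217,530).

```bash
python3 - <<'E'
from h import *
m=cams.camera_model('top');f=lambda x,y,z:onz(m,(x/3.3+95-.35,y/3.3+110-.35),z)
a=f(402,155,.012);b=f(340,545,.012);l=f(217,530,.012)
print(a,b,l,'yaw',np.degrees(np.arctan2(*(a-b)[1::-1])))
# carriage right edge (top .039)
c1=f(362,225,.039);c2=f(333,413,.039);c3=f(240,405,.039);c4=f(268,215,.039)
print(c1,c2,c3,c4,np.degrees(np.arctan2(*(c1-c2)[1::-1])),np.degrees(np.arctan2(*(c4-c3)[1::-1])),(c1+c2+c3+c4)/4)
print('knob',f(278,369,.085))
K=f(278,369,.085);K[2]=.22;print(to(K))
E
```

```text
[0.74549754 0.09828658 0.012     ] [0.43584778 0.146912   0.012     ] [0.4490134  0.24360336 0.012     ] yaw -8.92448168155178
[0.68637304 0.12365992 0.039     ] [0.54014678 0.14575244 0.039     ] [0.54730258 0.21756825 0.039     ] [0.69508601 0.19684413 0.039     ] -8.591525803436559 -7.982704405680658 [0.6172271  0.17095618 0.039     ]
knob [0.57397416 0.17482253 0.085     ]
[ 0.5991477  -0.65432563  0.00308531]
```

Emit:
servo_tool(moves="0.28 -0.306 0 0 0.087;0.28 -0.306 0 0 0.087;0.28 -0.306 0 0 0.087;0.28 -0.306 0 0 0.087;0.28 -0.306 0 0 0.087;0.28 -0.306 0 0 0.087;0.28 -0.306 0 0 0.087;0.28 -0.306 0 0 0.087;0.28 -0.306 0 0 0.087;0.28 -0.306 0 0 0.087")

```text
time: 0.98
position: [0.3496, -0.2391, 0.2225]
tool_rot: [0.992, 0.122, 0.0, -0.0]
ft_force: [0.6, 0.0, -0.4]
grip_width: 0.0869
grip_force: 0.0
```

Emit:
servo_tool(moves="0.28 -0.306 0 0 0.087;0.28 -0.306 0 0 0.087;0.28 -0.306 0 0 0.087;0.28 -0.306 0 0 0.087;0.28 -0.306 0 0 0.087;0.28 -0.306 0 0 0.087;0.28 -0.306 0 0 0.087;0.28 -0.306 0 0 0.087;0.28 -0.306 0 0 0.087;0.28 -0.306 0 0 0.087")

```text
time: 1.82
position: [0.5468, 0.1261, 0.2224]
tool_rot: [0.992, 0.123, -0.0, -0.0]
ft_force: [0.4, -1.1, -0.1]
grip_width: 0.0867
grip_force: 0.0
```

Emit:
servo_tool(moves="0.039 -0.042 0 -70 0.087;0.039 -0.042 0 -70 0.087;0.039 -0.042 0 -70 0.087;0.039 -0.042 0 -70 0.087;0.039 -0.042 0 -70 0.087;0.039 -0.042 0 -70 0.087;0.039 -0.042 0 -70 0.087;0.039 -0.042 0 -70 0.087;0.039 -0.042 0 -70 0.087;0.039 -0.042 0 -70 0.087")

```text
time: 2.65
position: [0.5737, 0.1739, 0.2222]
tool_rot: [0.741, 0.672, -0.0, -0.0]
ft_force: [0.4, 0.8, 0.0]
grip_width: 0.0872
grip_force: 0.0
```

Emit:
servo_tool(moves="0 0 0 -13 0.087;0 0 0 -13 0.087;0 0 0 -13 0.087;0 0 0 -13 0.087;0 0 0 -13 0.087")

```text
time: 3.07
position: [0.5738, 0.1739, 0.2224]
tool_rot: [0.663, 0.749, -0.0, -0.0]
ft_force: [-1.0, -0.7, -0.2]
grip_width: 0.0868
grip_force: 0.0
```

```bash
python3 - <<'E'
from h import *
p,R,o=tool();print(p,R[:,0],o['q'],o['time'])
m=cams.camera_model('wrist');im=cams.camera('wrist');cv2.imwrite('pics/w1.png',im);np.save('w1.npy',m,allow_pickle=True)
for z in (0,.1): print(proj(m,p*[1,1,0]+[0,0,z]))
E
```

```text
[0.57382521 0.17389449 0.2223803 ] [-1.21031784e-01  9.92648631e-01  4.56702190e-05] [ 1.08027733e-01  4.93410458e-01  1.49841305e+00  4.39807869e-05
  1.15018462e+00 -1.33194851e-02] 3.0667
[319.1719098  173.76078291]
[319.36528655 194.27934574]
```

View pics/w1.png

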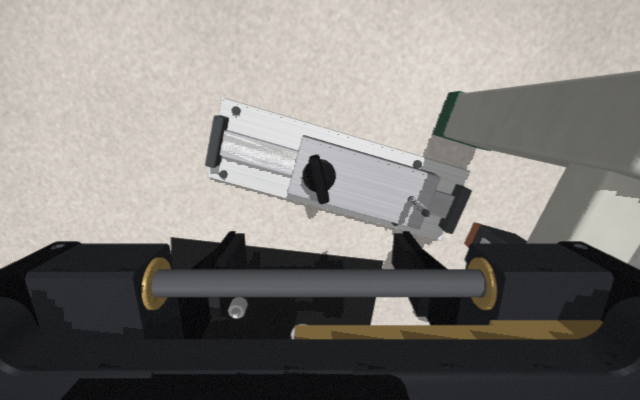

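The wrist view shows the knob hub at about (319,176), with its bar running from (316,156) to (323,203). The bolt is near (418,207) at the carriage's far end, still clear of the weld head.

```bash
python3 - <<'E'
from h import *
m=np.load('w1.npy',allow_pickle=True).item();im=cv2.imread('pics/w1.png')
k=(im.max(2)<55).astype(np.uint8);k[:,:290]=0;k[:,350:]=0;k[:140]=0;k[215:]=0
n,l,st,ce=cv2.connectedComponentsWithStats(k);i=1+st[1:,4].argmax();print(st[i],ce[i])
c=np.argwhere(l==i)[:,::-1].astype(np.float32)
for a,b in (cv2.minAreaRect(c)[:2],):print(a,b)
# long axis: extreme rows
r=c[:,1]
for lo in (r.min()+2,r.max()-2): print(c[abs(r-lo)<2.5].mean(0), onz(m,c[abs(r-lo)<2.5].mean(0),.085))
A=onz(m,c[abs(r-r.min()-2)<2.5].mean(0),.085);B=onz(m,c[abs(r-r.max()+2)<2.5].mean(0),.085)
print('len',np.linalg.norm(A-B),'ang',np.degrees(np.arctan2(*(A-B)[1::-1])),'mid',(A+B)/2,to((A+B)/2))
for row in range(int(r.min()),int(r.max())+1,4):print(row,c[r==row][:,0].min(),c[r==row][:,0].max())
E
```

```text
[303 155  32  49 982] [318.80651731 177.28105906]
(317.597412109375, 178.74929809570312) (31.4213924407959, 45.4459342956543)
[314.3846  157.38461] [0.56478232 0.20716867 0.085     ]
[322.88095 200.61905] [0.57883935 0.1633946  0.085     ]
len 0.04597574088573733 ang 107.80321279529858 mid [0.57181083 0.18528163 0.085     ] [ 0.01153059 -0.00066335  0.13742825]
155 315.0 317.0
159 310.0 319.0
163 309.0 328.0
167 306.0 332.0
171 304.0 333.0
175 303.0 334.0
179 303.0 333.0
183 305.0 332.0
187 308.0 329.0
191 315.0 326.0
195 317.0 327.0
199 318.0 328.0
203 320.0 323.0
```

```bash
python3 - <<'E'
from h import *
m=np.load('w1.npy',allow_pickle=True).item();f=lambda u,v,z:onz(m,(u,v),z).round(4)
print('hub',f(318.5,177,.059),f(318.5,177,.05),'bed corners',f(222,97,.012),f(211,180,.012),'carr',f(303,136,.039),f(288,197,.039),f(439,174,.039))
o=cams.camera_model('top')
print('knob mid via top .085',[onz(o,(x/3.3+94.65,221.5),.085).round(4) for x in (270,278)], 'hub', onz(o,(283/3.3+94.65,372/3.3+109.65),.055))
print('bolt tip',f(411,200,.099),'base',f(426,213,.039))
E
```

```text
hub [0.5719 0.1822 0.059 ] [0.5722 0.1803 0.05  ] bed corners [0.4489 0.2537 0.012 ] [0.438  0.1518 0.012 ] carr [0.5494 0.2227 0.039 ] [0.5391 0.1492 0.039 ] [0.7123 0.1985 0.039 ]
knob mid via top .085 [array([0.574 , 0.1808, 0.085 ]), array([0.5739, 0.1748, 0.085 ])] hub [0.57216225 0.17985086 0.055     ]
bolt tip [0.665  0.1787 0.099 ] base [0.7079 0.1493 0.039 ]
```

Emit:
servo_tool(moves="0.007 -0.001 0 -11 0.05;0.007 -0.001 0.03 -11 0.05;0.007 -0.001 0.06 -11 0.05;0.007 -0.001 0.09 -11 0.05;0.007 -0.001 0.12 -11 0.05;0.007 -0.001 0.14 -11 0.05;0.007 -0.001 0.15 -11 0.05;0.007 -0.001 0.16 -11 0.05;0.007 -0.001 0.16 -11 0.05", grip_force=40)

```text
time: 3.87
position: [0.5715, 0.1806, 0.0612]
tool_rot: [0.587, 0.809, -0.001, -0.001]
ft_force: [-0.0, -0.1, 0.3]
grip_width: 0.0503
grip_force: 0.0
```

Emit:
servo_tool(moves="0 0 0 0 0.03;0 0 0 0 0.02;0 0 0 0 0.01;0 0 0 0 0.006;0 0 0 0 0.006;0 0 0 0 0.006;0 0 0 0 0.006", grip_force=40)

```text
time: 4.45
position: [0.5733, 0.181, 0.0631]
tool_rot: [0.587, 0.809, 0.001, 0.001]
ft_force: [-0.9, 0.9, -2.3]
grip_width: 0.0118
grip_force: 25.9
```

```bash
python3 - <<'E'
from h import *
p,R,o=tool();print(p,np.degrees(np.arctan2(R[1,0],R[0,0])),o['moment'],o['ft_force'],o['grip_width'],o['q'])
E
```

```text
[0.57333591 0.181049   0.06309615] 108.07682624384185 [0.08339155 0.41811832 0.15240824] [-0.92327427  0.89582169 -2.26709067] 0.011770943098041279 [ 1.20003871e-01  7.09647530e-01  1.61697981e+00  4.93749998e-04
  8.11738610e-01 -1.95835950e-01]
```

Emit:
servo_tool(moves="0 0 0 -5 0.006;0 0 0 -10 0.006;0 0 0 -15 0.006;0 0 0 -20 0.006;0 0 0 -25 0.006;0 0 0 -30 0.006")

```text
time: 4.95
position: [0.5736, 0.1815, 0.063]
tool_rot: [0.356, 0.934, 0.001, 0.001]
ft_force: [2.2, 2.5, -0.3]
grip_width: 0.0115
grip_force: 40.0
```

Emit:
servo_tool(moves="0 0 0 -5 0.006;0 0 0 -10 0.006;0 0 0 -15 0.006;0 0 0 -20 0.006;0 0 0 -25 0.006;0 0 0 -30 0.006;0 0 0 -30 0.006")

```text
time: 5.53
position: [0.5737, 0.1822, 0.063]
tool_rot: [0.103, 0.995, 0.001, 0.002]
ft_force: [2.5, 5.1, -0.4]
grip_width: 0.012
grip_force: 40.0
```

```bash
python3 - <<'E'
from h import *
p,R,o=tool();print(p,np.degrees(np.arctan2(R[1,0],R[0,0])),o['moment'],o['ft_force'],o['grip_width'],o['q'])
E
```

```text
[0.57374716 0.18215306 0.06300034] 168.16264157952594 [ 0.8556848  -0.45150242  0.12215307] [ 2.47467981  5.05566618 -0.40371817] 0.011961627037247506 [ 0.12091903  0.71014596  1.61602863  0.00277628  0.81133752 -1.24518904]
```

Emit:
servo_tool(moves="0.01 0 0 0 0.006;0.02 0 0 0 0.006;0.03 -0.001 0 0 0.006;0.04 -0.001 0 0 0.006;0.05 -0.002 0 0 0.006;0.05 -0.002 0 0 0.006")

```text
time: 6.03
position: [0.5199, 0.1908, 0.063]
tool_rot: [0.104, 0.995, 0.001, -0.001]
ft_force: [0.3, 6.7, 1.3]
grip_width: 0.0117
grip_force: 40.0
```

Emit:
servo_tool(moves="0.004 0 0 0 0.006;0.008 0 0 0 0.006;0.012 0 0 0 0.006;0.015 -0.001 0 0 0.006;0.015 -0.001 0 0 0.006")

```text
time: 6.45
position: [0.5073, 0.1928, 0.063]
tool_rot: [0.104, 0.995, 0.001, 0.0]
ft_force: [0.3, 8.4, 0.9]
grip_width: 0.0119
grip_force: 40.0
```

Emit:
servo_tool(moves="0.004 0.001 0 0 0.006;0.008 0.001 0 0 0.006;0.012 0.001 0 0 0.006;0.012 0.001 0 0 0.006")

```text
time: 6.78
position: [0.4949, 0.1948, 0.0629]
tool_rot: [0.104, 0.995, -0.0, -0.001]
ft_force: [0.5, 3.8, 5.3]
grip_width: 0.0118
grip_force: 40.0
```

Emit:
servo_tool(moves="0.003 0 0 0 0.006;0.006 0 0 0 0.006;0.009 0 0 0 0.006;0.009 0 0 0 0.006")

```text
time: 7.12
position: [0.4911, 0.1956, 0.063]
tool_rot: [0.103, 0.995, -0.0, 0.004]
ft_force: [8.6, -3.0, 0.8]
grip_width: 0.0116
grip_force: 40.0
```

Emit:
servo_tool(moves="-0.004 0 0 0 0.006;-0.004 0 0 0 0.03;-0.004 0 0 0 0.05;-0.004 0 -0.03 0 0.05;-0.004 0 -0.07 0 0.05;-0.004 0 -0.11 0 0.05;-0.04 0 -0.14 -3 0.05;-0.08 0 -0.14 -3 0.05;-0.115 0.006 -0.14 -3 0.05;-0.115 0.006 -0.14 -3 0.05")

```text
time: 7.95
position: [0.608, 0.177, 0.2029]
tool_rot: [0.079, 0.997, 0.0, 0.004]
ft_force: [-0.2, 1.1, -0.8]
grip_width: 0.0498
grip_force: 0.0
```

```bash
python3 - <<'E'
from h import *
p,R,o=tool();print(p,np.degrees(np.arctan2(R[1,0],R[0,0])),o['q'],o['time'])
m=cams.camera_model('wrist');im=cams.camera('wrist');np.save('w2.npy',m,allow_pickle=True);cv2.imwrite('pics/w2.png',im);cv2.imwrite('pics/w2s.png',im[:300])
t=cams.camera('top');cv2.imwrite('pics/t2.png',t)
for z in (0.039,.099): print(proj(m,p*[1,1,0]+[0,0,z]))
both=np.vstack([im[60:340,120:520],cv2.resize(t[110:290,110:380],(400,267))]);cv2.imwrite('pics/b2.png',both)
E
```

```text
[0.60803177 0.17698622 0.20294056] 170.94342305760125 [ 0.10773845  0.55715576  1.43678059 -0.00151935  1.14007107 -1.30436419] 7.95
[318.12960997 183.15731549]
[318.03679797 198.73268711]
```

View pics/b2.png

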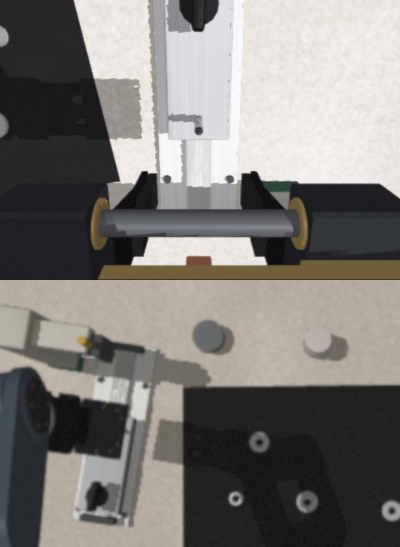

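The knob bar (320,70) now lies along the rail and the carriage rests at the near stop. The bolt shows near (319,180-191).

```bash
python3 - <<'E'
from h import *
im=cv2.imread('pics/w2.png');c=im[150:220,270:370];cv2.imwrite('pics/b2z.png',cv2.resize(c,None,fx=7,fy=7,interpolation=cv2.INTER_NEAREST))
m=np.load('w2.npy',allow_pickle=True).item()
print(onz(m,(319,191),.099))
g=im.max(2)
for r in range(164,202,2): print(r,g[r,308:332].tolist())
E
```

```text
[0.60085167 0.17903443 0.099     ]
164 [222, 220, 220, 219, 221, 221, 221, 223, 223, 222, 219, 221, 221, 220, 220, 221, 222, 224, 227, 225, 223, 222, 222, 222]
166 [222, 220, 219, 219, 220, 221, 222, 223, 222, 221, 220, 219, 220, 221, 220, 219, 222, 223, 226, 225, 222, 222, 223, 222]
168 [223, 220, 220, 218, 220, 221, 222, 224, 222, 221, 220, 220, 219, 221, 221, 221, 221, 224, 227, 224, 222, 223, 222, 220]
170 [222, 220, 220, 219, 221, 221, 222, 223, 222, 222, 221, 219, 221, 221, 222, 222, 223, 224, 227, 225, 222, 222, 222, 221]
172 [220, 220, 220, 220, 221, 222, 222, 224, 224, 222, 220, 219, 221, 221, 221, 221, 222, 224, 225, 226, 222, 222, 222, 220]
174 [217, 215, 211, 202, 200, 191, 187, 181, 212, 219, 215, 215, 219, 220, 222, 221, 222, 225, 226, 224, 222, 222, 224, 221]
176 [139, 134, 135, 134, 134, 137, 136, 132, 119, 113, 111, 117, 129, 169, 211, 221, 222, 224, 226, 224, 222, 222, 222, 222]
178 [137, 135, 136, 134, 137, 136, 136, 129, 133, 141, 141, 147, 152, 167, 205, 219, 222, 225, 226, 224, 222, 221, 223, 220]
180 [135, 135, 136, 135, 138, 136, 135, 134, 134, 139, 142, 161, 
[... 589 characters left out ...]
157, 87, 56, 58, 62, 63, 66, 73, 115, 201, 222, 225, 226, 225, 222, 222, 221, 220]
192 [222, 220, 219, 218, 219, 219, 182, 110, 61, 61, 76, 79, 75, 81, 133, 203, 222, 224, 226, 224, 222, 221, 221, 220]
194 [223, 219, 219, 219, 218, 221, 220, 206, 159, 111, 98, 105, 126, 176, 213, 221, 223, 225, 225, 224, 222, 222, 221, 221]
196 [224, 220, 219, 219, 219, 221, 222, 222, 221, 221, 219, 220, 220, 221, 222, 222, 224, 225, 226, 223, 222, 221, 221, 221]
198 [223, 220, 219, 219, 218, 219, 221, 221, 223, 222, 220, 219, 220, 219, 222, 223, 223, 223, 225, 222, 220, 220, 220, 220]
200 [213, 210, 210, 213, 217, 217, 215, 220, 227, 225, 228, 227, 229, 228, 230, 228, 222, 219, 219, 219, 216, 213, 214, 231]
```

View pics/b2z.png

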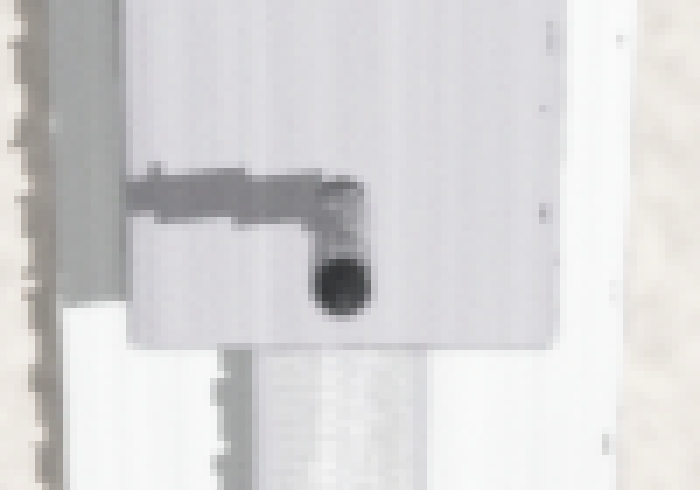

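The zoom shows the dark bolt tip centred at about (319,191), with its shaft running up to its base near (319,178).

Emit:
servo_tool(moves="0 -0.04 0 0 0.06;0.03 -0.08 0 0 0.06;0.06 -0.12 0 0 0.06;0.08 -0.155 0.02 0 0.06;0.089 -0.195 0.05 0 0.06;0.089 -0.23 0.079 0 0.06;0.089 -0.23 0.079 0 0.06;0.089 -0.23 0.079 0 0.06")

```text
time: 8.72
position: [0.4711, -0.036, 0.1202]
tool_rot: [0.08, 0.997, 0.001, -0.006]
ft_force: [-0.7, 0.1, 0.4]
grip_width: 0.06
grip_force: 0.0
```

```bash
cat >> h.py <<'E'
def look(tag,z,zoom=3):
    p,R,o=tool();m=cams.camera_model('wrist');im=cams.camera('wrist');np.save(f'{tag}.npy',m,allow_pickle=True);cv2.imwrite(f'pics/{tag}.png',im)
    print('tcp',p.round(4),'th',np.degrees(np.arctan2(R[1,0],R[0,0])).round(2),'t',o['time'])
    return p,R,m,im
def ring(im,lo=90,box=(120,520,60,265),amin=150):
    g=im.max(2);k=(g>lo).astype(np.uint8);x0,x1,y0,y1=box;M=np.zeros_like(k);M[y0:y1,x0:x1]=1;k*=M
    n,l,st,ce=cv2.connectedComponentsWithStats(k);out=[]
    for i in range(1,n):
        if amin<st[i,4]<9000 and st[i,0]>x0 and st[i,0]+st[i,2]<x1:
            cs,h=cv2.findContours((l==i).astype(np.uint8),cv2.RETR_CCOMP,cv2.CHAIN_APPROX_NONE)
            for c,hh in zip(cs,h[0]):
                if len(c)>=8: e=cv2.fitEllipse(c);out.append((('hole' if hh[3]>=0 else 'outer'),np.round(e[0],1),np.round(e[1],1),st[i].tolist()))
    return out
E
python3 - <<'E'
from h import *
p,R,m,im=look('sp1',.02)
for r in ring(im): print(r, onz(m,r[1],.021).round(4))
E
```

```text
tcp [ 0.4711 -0.036   0.1202] th 170.87 t 8.7167
('outer', array([320.7, 207.8]), array([25.8, 28.8]), [308, 193, 27, 30, 567]) [ 0.4767 -0.0344  0.021 ]
('hole', array([320.7, 207.2]), array([ 7.9, 11.2]), [308, 193, 27, 30, 567]) [ 0.4761 -0.0344  0.021 ]
('outer', array([192.3, 217.6]), array([37.1, 39.8]), [173, 199, 40, 37, 1206]) [ 0.4671 -0.1531  0.021 ]
('hole', array([189.7, 219.3]), array([2.4, 7.5]), [173, 199, 40, 37, 1206]) [ 0.4684 -0.156   0.021 ]
```

View pics/sp1.png

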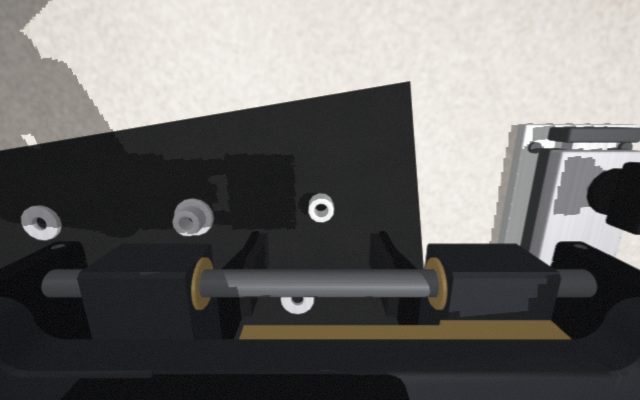

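Emit:
servo_tool(moves="0 0 0 0 0.06;0 0 0 0 0.06;0 0 0 0 0.06")

```text
time: 9.02
position: [0.478, -0.0336, 0.1242]
tool_rot: [0.077, 0.997, -0.0, 0.0]
ft_force: [-0.3, 0.1, 0.2]
grip_width: 0.0599
grip_force: 0.0
```

```bash
python3 - <<'E'
from h import *
p,R,m,im=look('sp2',.02)
for r in ring(im): print(r, onz(m,r[1],.021).round(4))
E
```

```text
tcp [ 0.478  -0.0336  0.1242] th 171.19 t 9.0167
('outer', array([317. , 198.5]), array([25.5, 28.3]), [304, 184, 27, 29, 544]) [ 0.4767 -0.0344  0.021 ]
('hole', array([317.1, 198. ]), array([ 8.1, 11.8]), [304, 184, 27, 29, 544]) [ 0.4763 -0.0343  0.021 ]
('outer', array([189.4, 207.6]), array([36.7, 39.4]), [170, 189, 40, 37, 1177]) [ 0.4672 -0.1531  0.021 ]
('hole', array([187.4, 209.6]), array([3. , 6.4]), [170, 189, 40, 37, 1177]) [ 0.4688 -0.1555  0.021 ]
```

Emit:
servo_tool(moves="-0.002 -0.001 0.03 0 0.06;-0.002 -0.001 0.06 0 0.06;-0.002 -0.001 0.085 0 0.06;-0.002 -0.001 0.105 0 0.06;-0.002 -0.001 0.112 0 0.06;-0.002 -0.001 0.117 0 0.06;-0.002 -0.001 0.117 0 0.06;-0.002 -0.001 0.117 0 0.06")

```text
time: 9.73
position: [0.4803, -0.0359, 0.0073]
tool_rot: [0.077, 0.997, -0.0, 0.001]
ft_force: [-1.2, -0.5, 0.4]
grip_width: 0.0602
grip_force: 0.0
```

Emit:
servo_tool(moves="0 0 0 0 0.045;0 0 0 0 0.035;0 0 0 0 0.03;0 0 0 0 0.025;0 0 0 0 0.02;0 0 0 0 0.02;0 0 0 0 0.02;0 0 0 0 0.02;0 0 0 0 0.02", grip_force=25)

```text
time: 10.48
position: [0.4796, -0.0361, 0.0066]
tool_rot: [0.078, 0.997, -0.0, 0.0]
ft_force: [-0.4, 0.9, 2.1]
grip_width: 0.0229
grip_force: 25.0
```

Emit:
servo_tool(moves="0 0 -0.03 0 0.02;0 0 -0.07 0 0.02;0 0 -0.11 0 0.02;0 0 -0.15 0 0.02;0 0 -0.16 0 0.02;0 0 -0.16 0 0.02;0 0 -0.16 0 0.02;0 0 -0.16 0 0.02")

```text
time: 11.15
position: [0.4783, -0.0357, 0.1653]
tool_rot: [0.078, 0.997, 0.0, -0.002]
ft_force: [0.2, 0.2, -0.6]
grip_width: 0.0229
grip_force: 25.0
```

```bash
python3 - <<'E'
from h import *
p,R,m,im=look('sp3',.02)
print(proj(m,p),proj(m,p+[0,0,.015]))
for r in ring(im,box=(250,390,190,266),amin=20): print(r, (R.T@(onz(m,r[1],p[2]+.015)-p)).round(4))
cv2.imwrite('pics/sp3c.png',cv2.resize(im[180:300,240:400],None,fx=4,fy=4))
E
```

```text
tcp [ 0.4783 -0.0357  0.1653] th 171.08 t 11.15
[317.77895098 249.54446119] [317.702862   261.71577579]
('outer', array([318.7, 248.3]), array([41.3, 43.1]), [299, 227, 41, 39, 1320]) [ 0.008   0.0006 -0.015 ]
('hole', array([318.4, 250.7]), array([ 7.1, 14.7]), [299, 227, 41, 39, 1320]) [ 0.0066  0.0004 -0.015 ]
('outer', array([265.9, 262. ]), array([7.8, 8.5]), [262, 258, 9, 8, 59]) [-0.0001 -0.0282 -0.015 ]
('outer', array([371.3, 262.1]), array([7.8, 8.1]), [367, 258, 9, 8, 55]) [-0.0002  0.0292 -0.015 ]
```

View pics/sp3c.png

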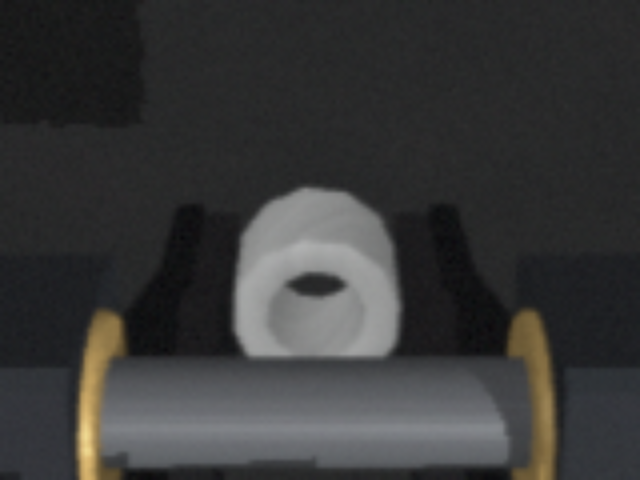

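The spacer is held upright between the fingers, with its top ring centred at about (319,256).

Emit:
servo_tool(moves="-0.015 0.038 0 0 0.02;-0.03 0.076 0 0 0.02;-0.045 0.114 0 0 0.02;-0.06 0.152 0 0 0.02;-0.076 0.19 0 0 0.02;-0.0912 0.2304 0 0 0.02;-0.0912 0.2304 0.015 0 0.02;-0.0912 0.2304 0.015 0 0.02;-0.0912 0.2304 0.015 0 0.02;-0.0912 0.2304 0.015 0 0.02")

```text
time: 12.03
position: [0.6038, 0.1764, 0.15]
tool_rot: [0.078, 0.997, -0.001, -0.002]
ft_force: [-0.2, -0.0, -0.2]
grip_width: 0.0232
grip_force: 25.0
```

```bash
python3 - <<'E'
from h import *
p,R,m,im=look('sp4',.02)
print(to([.604,.178,.15]),proj(m,[.604,.178,.099]),proj(m,p-[0,0,.005]))
cv2.imwrite('pics/sp4c.png',cv2.resize(im[150:290,230:410],None,fx=4,fy=4))
E
```

```text
tcp [0.6038 0.1764 0.15  ] th 171.04 t 12.0333
[0.00063314 0.00178471 0.00074377] [320.22549014 219.76000803] [317.77638303 245.9341416 ]
```

View pics/sp4c.png

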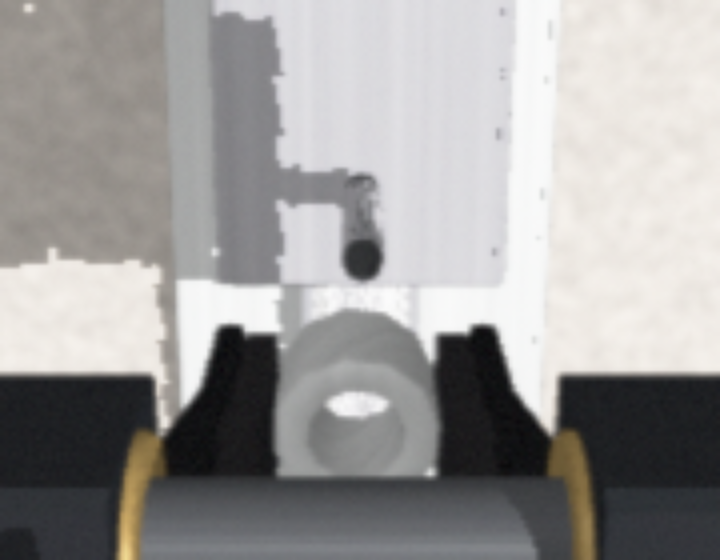

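The bolt tip appears at about (320.5,214.5) in the full picture, lined up sideways with the held spacer, whose hole is centred near column 319.

Emit:
servo_tool(moves="0.001 0.001 0 0 0.02;0.001 0.001 0.02 0 0.02;0.001 0.001 0.035 0 0.02;0.001 0.001 0.045 0 0.02;0.001 0.001 0.052 0 0.02;0.001 0.001 0.058 0 0.02;0.001 0.001 0.064 0 0.02;0.001 0.001 0.07 0 0.02")

```text
time: 12.75
position: [0.6051, 0.1785, 0.0817]
tool_rot: [0.078, 0.997, 0.0, 0.001]
ft_force: [0.8, 1.1, 1.2]
grip_width: 0.0226
grip_force: 25.0
```

Emit:
servo_tool(moves="0 0 0.008 0 0.02;0 0 0.016 0 0.02;0 0 0.022 0 0.02;0 0 0.027 0 0.02;0 0 0.031 0 0.02;0 0 0.033 0 0.02;0 0 0.033 0 0.02;0 0 0.033 0 0.02")

```text
time: 13.42
position: [0.6047, 0.1786, 0.0486]
tool_rot: [0.078, 0.997, 0.0, 0.0]
ft_force: [0.0, -0.5, 0.4]
grip_width: 0.0228
grip_force: 25.0
```

```bash
python3 - <<'E'
from h import *
p,R,o=tool();print(p,o['ft_force'],o['moment'],o['grip_width'])
E
```

```text
[0.60465669 0.17857912 0.04859522] [ 0.01069778 -0.52108805  0.39107054] [ 0.1131367  -0.09054109 -0.01439128] 0.022808378786773588
```

Emit:
servo_tool(moves="0 0 0.001 0 0.02;0 0 0.002 0 0.02;0 0 0.003 0 0.02;0 0 0.003 0 0.02")

```text
time: 13.75
position: [0.6047, 0.1786, 0.0457]
tool_rot: [0.078, 0.997, 0.0, 0.0]
ft_force: [0.6, 0.9, 0.7]
grip_width: 0.0231
grip_force: 25.0
```

Emit:
servo_tool(moves="0 0 0 0 0.03;0 0 0 0 0.04;0 0 0 0 0.05;0 0 0 0 0.05;0 0 -0.03 0 0.05;0 0 -0.07 0 0.05;0 0 -0.11 0 0.05;0 0 -0.13 0 0.05;0 0 -0.13 0 0.05;0 0 -0.13 0 0.05")

```text
time: 14.58
position: [0.6053, 0.1787, 0.1772]
tool_rot: [0.078, 0.997, 0.0, 0.002]
ft_force: [-0.1, 0.3, -0.0]
grip_width: 0.0497
grip_force: 0.0
```

```bash
python3 - <<'E'
from h import *
p,R,m,im=look('sp5',.02)
cv2.imwrite('pics/sp5c.png',cv2.resize(im[140:260,230:410],None,fx=4,fy=4))
t=cams.camera('top');mt=cams.camera_model('top');g=t.max(2);x=(g>85).astype(np.uint8);x[:,:238]=0;x[:,418:]=0;x[:188]=0;x[290:]=0
k,_,st,ce=cv2.connectedComponentsWithStats(x)
for i in range(1,k):
    if st[i,4]>25: print(st[i],ce[i].round(1),onz(mt,ce[i],.006).round(4))
E
```

```text
tcp [0.6053 0.1787 0.1772] th 171.09 t 14.5833
[383 200  14  14 140] [389.6 206.6] [ 0.6074 -0.3592  0.006 ]
[279 212  12  14 104] [284.6 218.7] [ 0.5791 -0.0802  0.006 ]
[311 253  13  13 113] [316.9 259.1] [ 0.4716 -0.1641  0.006 ]
[368 259  14  14 143] [374.2 265.2] [ 0.4533 -0.3151  0.006 ]
```

View pics/sp5c.png

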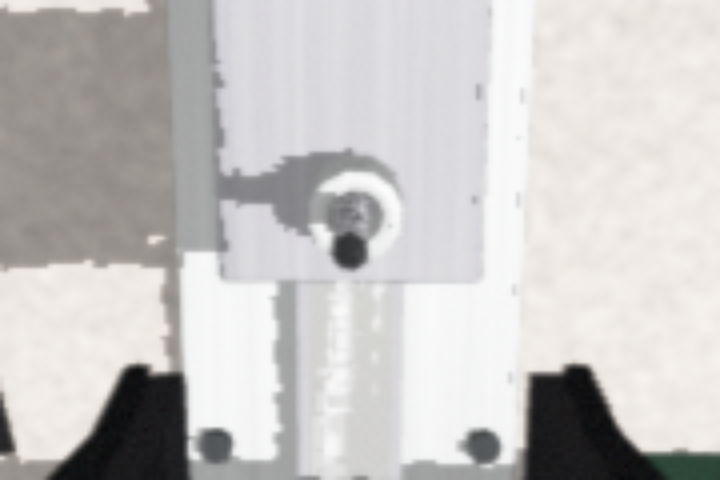

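The spacer stands flat around the bolt, whose tip is at about (317,202).

Emit:
servo_tool(moves="-0.002 -0.04 0 0 0.06;-0.004 -0.08 0 0 0.06;-0.006 -0.12 0 0 0.06;-0.008 -0.16 0.01 0 0.06;-0.01 -0.2 0.03 0 0.06;-0.0126 -0.24 0.05 0 0.06;-0.0126 -0.257 0.057 0 0.06;-0.0126 -0.257 0.057 0 0.06;-0.0126 -0.257 0.057 0 0.06;-0.0126 -0.257 0.057 0 0.06")

```text
time: 15.52
position: [0.5764, -0.0765, 0.1174]
tool_rot: [0.078, 0.997, 0.001, -0.001]
ft_force: [0.4, 0.4, 0.5]
grip_width: 0.0599
grip_force: 0.0
```

```bash
cat >> h.py <<'E'
def part(tag,z):
    p,R,m,im=look(tag,z);T=m['bias']=None
    for r in ring(im,box=(200,440,100,265)):
        X=onz(m,r[1],z)-.0027*R[:,0]-.0007*R[:,1];print(r[0],r[1],r[2],'true',X.round(4),'shift',(R.T@(X-p)).round(4))
E
python3 -c "
from h import *
part('wa1',.008)"
```

```text
tcp [ 0.5764 -0.0765  0.1174] th 171.06 t 15.5167
outer [318.6 198.5] [35.7 37.1] true [ 0.5793 -0.0771  0.008 ] shift [-0.0033 -0.0003  0.1094]
hole [318.6 198.7] [12.9 13.3] true [ 0.5795 -0.0772  0.008 ] shift [-0.0035 -0.0003  0.1094]
```

Emit:
servo_tool(moves="-0.003 0 0.03 0 0.06;-0.003 0 0.06 0 0.06;-0.003 0 0.085 0 0.06;-0.003 0 0.1 0 0.06;-0.003 0 0.108 0 0.06;-0.003 0 0.114 0 0.06;-0.003 0 0.115 0 0.06;-0.003 0 0.115 0 0.06;-0.003 0 0.115 0 0.06")

```text
time: 16.32
position: [0.5811, -0.0777, 0.0047]
tool_rot: [0.077, 0.997, -0.0, 0.001]
ft_force: [-1.3, -0.4, -0.9]
grip_width: 0.0599
grip_force: 0.0
```

Emit:
servo_tool(moves="0 0 0 0 0.05;0 0 0 0 0.042;0 0 0 0 0.038;0 0 0 0 0.03;0 0 0 0 0.03;0 0 0 0 0.03;0 0 0 0 0.03;0 0 0 0 0.03;0 0 0 0 0.03")

```text
time: 17.07
position: [0.5803, -0.0779, 0.0038]
tool_rot: [0.078, 0.997, -0.0, 0.0]
ft_force: [0.1, -0.6, 2.6]
grip_width: 0.0332
grip_force: 25.0
```

Emit:
servo_tool(moves="0 0 -0.03 0 0.03;0 0 -0.07 0 0.03;0 0 -0.11 0 0.03;0 0 -0.14 0 0.03;0 0 -0.15 0 0.03;0 0 -0.15 0 0.03;0 0 -0.15 0 0.03;0 0 -0.15 0 0.03")

```text
time: 17.73
position: [0.5785, -0.0773, 0.1514]
tool_rot: [0.078, 0.997, 0.001, -0.002]
ft_force: [-0.7, 0.8, -0.5]
grip_width: 0.0336
grip_force: 25.0
```

```bash
cat >> h.py <<'E'
def held(tag,h):
    p,R,m,im=look(tag,0)
    for r in ring(im,box=(270,370,200,266),amin=100): print(r[:3],((R.T@(onz(m,r[1],p[2]+h)-p))-[.0027,.0007,0]).round(4))
    print('to bolt',to([.604,.1777,p[2]]).round(4))
E
python3 -c "
from h import *
held('wa2',.004)"
```

```text
tcp [ 0.5785 -0.0773  0.1514] th 171.08 t 17.7333
('outer', array([318.7, 242.7]), array([50.9, 59.3])) [ 0.0036 -0.0001 -0.004 ]
('hole', array([318.6, 245. ]), array([18.7, 22.6])) [ 0.0021 -0.0002 -0.004 ]
to bolt [ 1.430e-02  2.558e-01 -1.000e-04]
```

Emit:
servo_tool(moves="0.002 0.04 0 0 0.03;0.004 0.08 0 0 0.03;0.006 0.12 0 0 0.03;0.008 0.16 0 0 0.03;0.01 0.2 0 0 0.03;0.012 0.24 0 0 0.03;0.013 0.256 0 0 0.03;0.013 0.256 0 0 0.03;0.013 0.256 0 0 0.03;0.013 0.256 0 0 0.03")

```text
time: 18.62
position: [0.606, 0.1763, 0.1518]
tool_rot: [0.078, 0.997, -0.001, -0.002]
ft_force: [0.4, -0.6, -0.5]
grip_width: 0.0332
grip_force: 25.0
```

Emit:
servo_tool(moves="0 0 0 0 0.03;0 0 0 0 0.03;0 0 0 0 0.03")

```text
time: 18.87
position: [0.607, 0.1758, 0.1534]
tool_rot: [0.079, 0.997, -0.0, -0.0]
ft_force: [0.6, -0.6, -0.4]
grip_width: 0.0334
grip_force: 25.0
```

```bash
cat >> h.py <<'E'
def over(tag):
    p,R,m,im=look(tag,0);g=im.max(2);k=(g<95).astype(np.uint8);k[:170]=0;k[226:]=0;k[:,:295]=0;k[:,345:]=0
    n,l,st,ce=cv2.connectedComponentsWithStats(k)
    for i in range(1,n):
        if 20<st[i,4]<140: 
            X=onz(m,ce[i],.098)-.0027*R[:,0]-.0007*R[:,1];print('bolt?',st[i],ce[i].round(1),X.round(4),'shift',(R.T@(X-p)).round(4))
    print('to bolt',to([.604,.1777,p[2]]).round(4))
E
python3 -c "
from h import *
over('wa3')"
```

```text
tcp [0.607  0.1758 0.1534] th 170.97 t 18.8667
bolt? [316 204   9  10  71] [320.3 208.5] [0.6026 0.1776 0.098 ] shift [0.0047 0.0011 0.0554]
to bolt [0.0033 0.0012 0.0001]
```

Emit:
servo_tool(moves="0.003 0.001 0 0 0.03;0.003 0.001 0.02 0 0.03;0.003 0.001 0.035 0 0.03;0.003 0.001 0.045 0 0.03;0.003 0.001 0.052 0 0.03;0.003 0.001 0.058 0 0.03;0.003 0.001 0.063 0 0.03;0.003 0.001 0.068 0 0.03")

```text
time: 19.58
position: [0.6046, 0.1787, 0.0856]
tool_rot: [0.078, 0.997, 0.0, 0.0]
ft_force: [0.1, -0.3, 0.2]
grip_width: 0.0333
grip_force: 25.0
```

Emit:
servo_tool(moves="0 0 0.006 0 0.03;0 0 0.012 0 0.03;0 0 0.017 0 0.03;0 0 0.02 0 0.03;0 0 0.022 0 0.03;0 0 0.022 0 0.03;0 0 0.022 0 0.03")

```text
time: 20.17
position: [0.6043, 0.1786, 0.0636]
tool_rot: [0.078, 0.997, 0.0, 0.0]
ft_force: [0.2, -0.1, -0.0]
grip_width: 0.0333
grip_force: 25.0
```

Emit:
servo_tool(moves="0 0 0.001 0 0.03;0 0 0.001 0 0.03;0 0 0.001 0 0.04;0 0 0.001 0 0.05;0 0 0.001 0 0.055;0 0 0.001 0 0.055;0 0 -0.03 0 0.055;0 0 -0.07 0 0.055;0 0 -0.1 0 0.055;0 0 -0.11 0 0.055")

```text
time: 21.0
position: [0.6071, 0.1791, 0.1788]
tool_rot: [0.078, 0.997, 0.001, 0.004]
ft_force: [1.1, 0.2, 0.4]
grip_width: 0.0545
grip_force: 0.0
```

Emit:
servo_tool(moves="0 0 0 0 0.055;0 0 0 0 0.055;0 0 0 0 0.055")

```text
time: 21.25
position: [0.6026, 0.1784, 0.1717]
tool_rot: [0.078, 0.997, -0.0, -0.002]
ft_force: [0.9, 0.2, -0.4]
grip_width: 0.0551
grip_force: 0.0
```

```bash
python3 - <<'E'
from h import *
p,R,m,im=look('wa4',0)
cv2.imwrite('pics/wa4c.png',cv2.resize(im[140:260,230:410],None,fx=4,fy=4))
over('wa5')
t=cams.camera('top');mt=cams.camera_model('top');g=t.max(2);x=(g>85).astype(np.uint8);x[:,:238]=0;x[:,418:]=0;x[:188]=0;x[290:]=0
k,_,st,ce=cv2.connectedComponentsWithStats(x)
for i in range(1,k):
    if st[i,4]>25: print(st[i],ce[i].round(1),onz(mt,ce[i],.006).round(4))
E
```

```text
tcp [0.6026 0.1784 0.1717] th 171.08 t 21.25
tcp [0.6025 0.1784 0.1713] th 171.08 t 21.3
bolt? [314 204   8   9  56] [317.8 207.9] [0.6028 0.1774 0.098 ] shift [-0.0008 -0.0009  0.0733]
to bolt [-0.0015 -0.0005 -0.    ]
[383 200  14  14 141] [389.6 206.7] [ 0.6073 -0.3592  0.006 ]
[311 253  13  13 116] [317. 259.] [ 0.4718 -0.1643  0.006 ]
[368 259  14  14 143] [374.2 265.2] [ 0.4533 -0.3151  0.006 ]
```

View pics/wa4c.png

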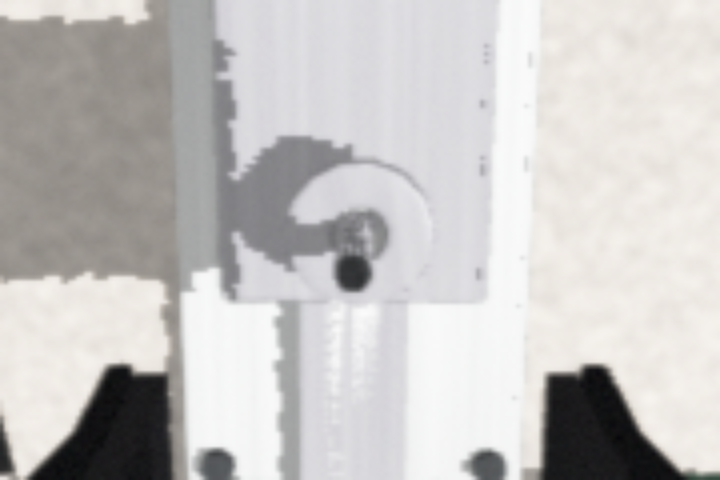

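The washer lies flat on the spacer with the bolt through it; the tip is at about (318,208).

Emit:
servo_tool(moves="0.004 -0.04 0 0 0.06;0.01 -0.08 0 0 0.06;0.016 -0.12 0 0 0.06;0.022 -0.16 0 0 0.06;0.028 -0.2 0 0 0.06;0.034 -0.24 0 0 0.06;0.04 -0.28 0 0 0.06;0.046 -0.32 0 0 0.06;0.052 -0.36 0 0 0.06;0.058 -0.4 0 0 0.06")

```text
time: 22.23
position: [0.4835, -0.209, 0.1725]
tool_rot: [0.078, 0.997, 0.001, -0.001]
ft_force: [0.6, 0.4, 0.4]
grip_width: 0.0598
grip_force: 0.0
```

Emit:
servo_tool(moves="0.008 -0.04 0.01 0 0.06;0.012 -0.08 0.03 0 0.06;0.015 -0.1085 0.055 0 0.06;0.015 -0.1085 0.055 0 0.06;0.015 -0.1085 0.055 0 0.06;0.015 -0.1085 0.055 0 0.06;0.015 -0.1085 0.055 0 0.06;0.015 -0.1085 0.055 0 0.06")

```text
time: 22.9
position: [0.4539, -0.3112, 0.1193]
tool_rot: [0.077, 0.997, -0.0, 0.0]
ft_force: [-0.8, -0.0, -0.5]
grip_width: 0.0603
grip_force: 0.0
```

```bash
python3 -c "
from h import *
part('wb1',.008)"
```

```text
tcp [ 0.4539 -0.3112  0.1193] th 171.2 t 22.9
outer [317.8 195.3] [35.5 36.9] true [ 0.4545 -0.3123  0.008 ] shift [-0.0006 -0.001   0.1113]
hole [317.8 195.4] [12.9 13.4] true [ 0.4546 -0.3123  0.008 ] shift [-0.0007 -0.001   0.1113]
```

Emit:
servo_tool(moves="0 -0.001 0.03 0 0.06;0 -0.001 0.06 0 0.06;0 -0.001 0.085 0 0.06;0 -0.001 0.1 0 0.06;0 -0.001 0.109 0 0.06;0 -0.001 0.114 0 0.06;0 -0.001 0.1155 0 0.06;0 -0.001 0.1155 0 0.06;0 -0.001 0.1155 0 0.06")

```text
time: 23.7
position: [0.4538, -0.3138, 0.0041]
tool_rot: [0.078, 0.997, -0.001, 0.001]
ft_force: [-0.0, -0.2, -0.4]
grip_width: 0.0599
grip_force: 0.0
```

Emit:
servo_tool(moves="0 0 0 0 0.05;0 0 0 0 0.042;0 0 0 0 0.038;0 0 0 0 0.03;0 0 0 0 0.03;0 0 0 0 0.03;0 0 0 0 0.03;0 0 0 0 0.03;0 0 0 0 0.03")

```text
time: 24.45
position: [0.4531, -0.3134, 0.0032]
tool_rot: [0.078, 0.997, -0.0, 0.0]
ft_force: [0.7, 0.5, 2.9]
grip_width: 0.0337
grip_force: 25.0
```

Emit:
servo_tool(moves="0 0 -0.03 0 0.03;0 0 -0.07 0 0.03;0 0 -0.11 0 0.03;0 0 -0.14 0 0.03;0 0 -0.15 0 0.03;0 0 -0.15 0 0.03;0 0 -0.15 0 0.03;0 0 -0.15 0 0.03;0 0 -0.15 0 0.03")

```text
time: 25.2
position: [0.4519, -0.3123, 0.1508]
tool_rot: [0.078, 0.997, 0.002, -0.002]
ft_force: [1.2, 0.5, -0.0]
grip_width: 0.0335
grip_force: 25.0
```

```bash
python3 -c "
from h import *
held('wb2',.004)"
```

```text
tcp [ 0.4519 -0.3123  0.1508] th 171.08 t 25.2
('outer', array([318.6, 245.2]), array([46.6, 60.7])) [ 0.002  -0.0002 -0.004 ]
('hole', array([318.7, 249.2]), array([18.5, 22.6])) [-0.0005 -0.0001 -0.004 ]
to bolt [-0.0741  0.5078  0.0012]
```

Emit:
servo_tool(moves="-0.006 0.04 0 0 0.03;-0.012 0.08 0 0 0.03;-0.018 0.12 0 0 0.03;-0.024 0.16 0 0 0.03;-0.03 0.2 0 0 0.03;-0.036 0.24 0 0 0.03;-0.042 0.28 0 0 0.03;-0.048 0.32 0 0 0.03;-0.054 0.36 0 0 0.03;-0.06 0.4 0 0 0.03")

```text
time: 26.08
position: [0.5738, 0.0745, 0.1515]
tool_rot: [0.078, 0.997, -0.0, -0.001]
ft_force: [0.2, -0.5, -0.3]
grip_width: 0.0337
grip_force: 25.0
```

Emit:
servo_tool(moves="-0.006 0.04 0 0 0.03;-0.01 0.08 0 0 0.03;-0.0125 0.108 0 0 0.03;-0.0125 0.108 0 0 0.03;-0.0125 0.108 0 0 0.03;-0.0125 0.108 0 0 0.03;-0.0125 0.108 0 0 0.03;-0.0125 0.108 0 0 0.03")

```text
time: 26.75
position: [0.603, 0.1757, 0.1526]
tool_rot: [0.079, 0.997, -0.0, -0.001]
ft_force: [-0.1, 0.1, -0.8]
grip_width: 0.0335
grip_force: 25.0
```

```bash
python3 -c "
from h import *
over('wb3')"
```

```text
tcp [0.603  0.1757 0.1526] th 170.97 t 26.75
bolt? [317 209   9  10  73] [321.  213.7] [0.6025 0.1774 0.098 ] shift [0.0007 0.0016 0.0546]
to bolt [-0.0005  0.0021  0.0002]
```

Emit:
servo_tool(moves="0.001 0.0015 0 0 0.03;0.001 0.0015 0.02 0 0.03;0.001 0.0015 0.035 0 0.03;0.001 0.0015 0.045 0 0.03;0.001 0.0015 0.052 0 0.03;0.001 0.0015 0.058 0 0.03;0.001 0.0015 0.062 0 0.03;0.001 0.0015 0.066 0 0.03")

```text
time: 27.47
position: [0.603, 0.1789, 0.087]
tool_rot: [0.078, 0.997, 0.0, 0.0]
ft_force: [1.0, 0.8, 0.1]
grip_width: 0.0337
grip_force: 25.0
```

Emit:
servo_tool(moves="0 0 0.005 0 0.03;0 0 0.01 0 0.03;0 0 0.014 0 0.03;0 0 0.017 0 0.03;0 0 0.017 0 0.03;0 0 0.017 0 0.03")

```text
time: 27.97
position: [0.6026, 0.1788, 0.0699]
tool_rot: [0.078, 0.997, -0.0, -0.0]
ft_force: [-0.4, -0.3, 0.0]
grip_width: 0.0335
grip_force: 25.0
```

Emit:
servo_tool(moves="0 0 0.001 0 0.03;0 0 0.0015 0 0.03;0 0 0.0015 0 0.04;0 0 0.0015 0 0.05;0 0 0.0015 0 0.055;0 0 0.0015 0 0.055;0 0 -0.03 0 0.055;0 0 -0.07 0 0.055;0 0 -0.1 0 0.055;0 0 -0.1 0 0.055")

```text
time: 28.8
position: [0.6073, 0.1796, 0.1773]
tool_rot: [0.078, 0.997, 0.001, 0.007]
ft_force: [1.8, -0.3, -0.1]
grip_width: 0.0554
grip_force: 0.0
```

Emit:
servo_tool(moves="0 0 0 0 0.055;0 0 0 0 0.055;0 0 0 0 0.055;0 0 0 0 0.055")

```text
time: 29.13
position: [0.6014, 0.1787, 0.1683]
tool_rot: [0.078, 0.997, -0.0, -0.002]
ft_force: [-0.1, 0.6, 0.1]
grip_width: 0.0555
grip_force: 0.0
```

```bash
python3 - <<'E'
from h import *
over('wb5')
t=cams.camera('top');mt=cams.camera_model('top');g=t.max(2);x=(g>85).astype(np.uint8);x[:,:238]=0;x[:,418:]=0;x[:188]=0;x[290:]=0
k,_,st,ce=cv2.connectedComponentsWithStats(x)
for i in range(1,k):
    if st[i,4]>25: print(st[i],ce[i].round(1),onz(mt,ce[i],.006).round(4))
print(to([.607,-.3566,.12]))
E
```

```text
tcp [0.6014 0.1787 0.1683] th 171.08 t 29.1333
bolt? [314 206   8   9  59] [317.7 210.2] [0.6028 0.1774 0.098 ] shift [-0.0018 -0.001   0.0703]
to bolt [-0.0025 -0.0006  0.0001]
[383 200  14  14 140] [389.6 206.6] [ 0.6074 -0.3591  0.006 ]
[311 253  13  13 116] [316.9 259. ] [ 0.4718 -0.1642  0.006 ]
[-0.0882219  -0.52800999  0.04876243]
```

Emit:
servo_tool(moves="-0.006 -0.04 0 0 0.06;-0.013 -0.08 0 0 0.06;-0.02 -0.12 0 0 0.06;-0.027 -0.16 0 0 0.06;-0.034 -0.2 0 0 0.06;-0.041 -0.24 0 0 0.06;-0.048 -0.28 0 0 0.06;-0.055 -0.32 0 0 0.06;-0.062 -0.36 0 0 0.06;-0.068 -0.4 0 0 0.06")

```text
time: 30.07
position: [0.6074, -0.2288, 0.1692]
tool_rot: [0.078, 0.997, 0.0, -0.001]
ft_force: [0.8, -0.2, 0.8]
grip_width: 0.0601
grip_force: 0.0
```

Emit:
servo_tool(moves="-0.008 -0.04 0.01 0 0.06;-0.014 -0.08 0.03 0 0.06;-0.019 -0.12 0.049 0 0.06;-0.0195 -0.128 0.049 0 0.06;-0.0195 -0.128 0.049 0 0.06;-0.0195 -0.128 0.049 0 0.06;-0.0195 -0.128 0.049 0 0.06;-0.0195 -0.128 0.049 0 0.06")

```text
time: 30.73
position: [0.6079, -0.3542, 0.1219]
tool_rot: [0.077, 0.997, 0.0, 0.0]
ft_force: [0.1, -1.0, -0.1]
grip_width: 0.0597
grip_force: 0.0
```

```bash
python3 -c "
from h import *
part('wc1',.008)"
```

```text
tcp [ 0.6079 -0.3542  0.1219] th 171.2 t 30.7333
outer [316.5 194.8] [35.4 36.7] true [ 0.6085 -0.3566  0.008 ] shift [-0.0009 -0.0022  0.1139]
hole [316.5 195. ] [12.3 13.3] true [ 0.6087 -0.3566  0.008 ] shift [-0.0011 -0.0022  0.1139]
outer [367.4 258.9] [  8.7 128.6] true [ 0.6835 -0.3158  0.008 ] shift [-0.0688  0.0495  0.1139]
```

Emit:
servo_tool(moves="-0.001 -0.002 0.03 0 0.06;-0.001 -0.002 0.06 0 0.06;-0.001 -0.002 0.085 0 0.06;-0.001 -0.002 0.1 0 0.06;-0.001 -0.002 0.109 0 0.06;-0.001 -0.002 0.115 0 0.06;-0.001 -0.002 0.118 0 0.06;-0.001 -0.002 0.118 0 0.06;-0.001 -0.002 0.118 0 0.06")

```text
time: 31.53
position: [0.6088, -0.359, 0.0044]
tool_rot: [0.078, 0.997, -0.001, 0.001]
ft_force: [-0.6, -0.2, -0.1]
grip_width: 0.0597
grip_force: 0.0
```

Emit:
servo_tool(moves="0 0 0 0 0.05;0 0 0 0 0.042;0 0 0 0 0.038;0 0 0 0 0.03;0 0 0 0 0.03;0 0 0 0 0.03;0 0 0 0 0.03;0 0 0 0 0.03;0 0 0 0 0.03")

```text
time: 32.28
position: [0.608, -0.3585, 0.0033]
tool_rot: [0.078, 0.997, -0.0, 0.0]
ft_force: [0.6, 0.2, 2.3]
grip_width: 0.0334
grip_force: 25.0
```

Emit:
servo_tool(moves="0 0 -0.03 0 0.03;0 0 -0.07 0 0.03;0 0 -0.11 0 0.03;0 0 -0.14 0 0.03;0 0 -0.15 0 0.03;0 0 -0.15 0 0.03;0 0 -0.15 0 0.03;0 0 -0.15 0 0.03;0 0 -0.15 0 0.03")

```text
time: 33.03
position: [0.6065, -0.3573, 0.1499]
tool_rot: [0.078, 0.997, 0.002, -0.002]
ft_force: [-0.1, -0.1, 0.0]
grip_width: 0.0332
grip_force: 25.0
```

```bash
python3 -c "
from h import *
held('wc2',.004)"
```

```text
tcp [ 0.6065 -0.3573  0.1499] th 171.08 t 33.0333
('outer', array([318.6, 244.6]), array([50.1, 62.7])) [ 0.0024 -0.0002 -0.004 ]
('hole', array([318.1, 244.9]), array([13.7, 24.3])) [ 0.0022 -0.0005 -0.004 ]
to bolt [0.0856 0.5283 0.002 ]
```

Emit:
servo_tool(moves="0.006 0.04 0 0 0.03;0.013 0.08 0 0 0.03;0.02 0.12 0 0 0.03;0.027 0.16 0 0 0.03;0.034 0.2 0 0 0.03;0.041 0.24 0 0 0.03;0.048 0.28 0 0 0.03;0.055 0.32 0 0 0.03;0.062 0.36 0 0 0.03;0.068 0.4 0 0 0.03")

```text
time: 33.92
position: [0.6015, 0.0492, 0.1516]
tool_rot: [0.078, 0.997, 0.0, -0.001]
ft_force: [0.3, 0.3, -1.0]
grip_width: 0.0334
grip_force: 25.0
```

Emit:
servo_tool(moves="0.007 0.04 0 0 0.03;0.014 0.08 0 0 0.03;0.018 0.12 0 0 0.03;0.019 0.129 0 0 0.03;0.019 0.129 0 0 0.03;0.019 0.129 0 0 0.03;0.019 0.129 0 0 0.03;0.019 0.129 0 0 0.03")

```text
time: 34.58
position: [0.604, 0.1756, 0.1526]
tool_rot: [0.079, 0.997, -0.0, -0.0]
ft_force: [-0.3, 1.1, -0.0]
grip_width: 0.0335
grip_force: 25.0
```

```bash
python3 -c "
from h import *
over('wc3');im=cv2.imread('pics/wc3.png');cv2.imwrite('pics/wc3c.png',np.hstack([cv2.resize(im[150:290,230:410],None,fx=2,fy=2),cv2.resize(cv2.imread('pics/wc2.png')[150:290,230:410],None,fx=2,fy=2)]))"
```

```text
tcp [0.604  0.1756 0.1526] th 170.95 t 34.5833
bolt? [317 208   9  10  77] [321.  212.5] [0.6026 0.1774 0.098 ] shift [0.0016 0.0016 0.0546]
to bolt [0.0005 0.002  0.0002]
```

View pics/wc3c.png

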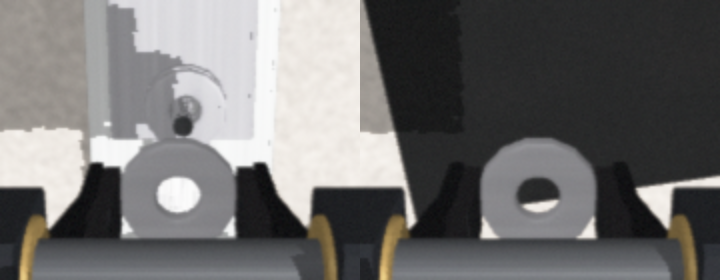

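The washer is held flat with its hole at about (319,247), and the bolt tip is at (321,212).

Emit:
servo_tool(moves="0.001 0.0015 0 0 0.03;0.001 0.0015 0.02 0 0.03;0.001 0.0015 0.035 0 0.03;0.001 0.0015 0.045 0 0.03;0.001 0.0015 0.052 0 0.03;0.001 0.0015 0.058 0 0.03;0.001 0.0015 0.062 0 0.03;0.001 0.0015 0.066 0 0.03")

```text
time: 35.3
position: [0.6036, 0.1792, 0.0871]
tool_rot: [0.078, 0.997, 0.0, 0.0]
ft_force: [0.4, 0.3, 0.0]
grip_width: 0.0337
grip_force: 25.0
```

Emit:
servo_tool(moves="0 0 0.003 0 0.03;0 0 0.006 0 0.03;0 0 0.009 0 0.03;0 0 0.011 0 0.03;0 0 0.012 0 0.03;0 0 0.012 0 0.03;0 0 0.012 0 0.03")

```text
time: 35.88
position: [0.6033, 0.1793, 0.0751]
tool_rot: [0.078, 0.997, 0.0, 0.0]
ft_force: [-0.1, -0.4, -0.5]
grip_width: 0.0335
grip_force: 25.0
```

Emit:
servo_tool(moves="0 0 0.0007 0 0.03;0 0 0.0007 0 0.03;0 0 0.0007 0 0.04;0 0 0.0007 0 0.05;0 0 0.0007 0 0.055;0 0 0.0007 0 0.055;0 0 -0.03 0 0.055;0 0 -0.07 0 0.055;0 0 -0.095 0 0.055;0 0 -0.095 0 0.055")

```text
time: 36.72
position: [0.6075, 0.1799, 0.1765]
tool_rot: [0.078, 0.997, 0.001, 0.006]
ft_force: [1.7, 0.2, 0.5]
grip_width: 0.0547
grip_force: 0.0
```

Emit:
servo_tool(moves="0 0 0 0 0.055;0 0 0 0 0.055;0 0 0 0 0.055;0 0 0 0 0.055")

```text
time: 37.05
position: [0.602, 0.1791, 0.1683]
tool_rot: [0.078, 0.997, -0.0, -0.002]
ft_force: [-0.7, -0.1, -0.2]
grip_width: 0.0549
grip_force: 0.0
```

```bash
python3 - <<'E'
from h import *
over('wc5')
t=cams.camera('top');mt=cams.camera_model('top');g=t.max(2);x=(g>85).astype(np.uint8);x[:,:238]=0;x[:,418:]=0;x[:188]=0;x[290:]=0
k,_,st,ce=cv2.connectedComponentsWithStats(x)
for i in range(1,k):
    if st[i,4]>25: print(st[i],ce[i].round(1),onz(mt,ce[i],.02).round(4))
print(to([.472,-.161,.125]))
E
```

```text
tcp [0.602  0.1791 0.1683] th 171.08 t 37.05
bolt? [313 205   9  10  60] [317.1 209.5] [0.6027 0.1775 0.098 ] shift [-0.0011 -0.0014  0.0703]
to bolt [-0.002  -0.0011  0.0001]
[311 253  13  13 115] [316.9 259.1] [ 0.4726 -0.1641  0.02  ]
[ 0.07602644 -0.35622177  0.04408363]
```

Emit:
servo_tool(moves="0.008 -0.04 0 0 0.06;0.017 -0.08 0 0 0.06;0.025 -0.12 0 0 0.06;0.034 -0.16 0 0 0.06;0.042 -0.2 0 0 0.06;0.051 -0.24 0 0 0.06;0.06 -0.28 0.01 0 0.06;0.068 -0.32 0.03 0 0.06;0.076 -0.356 0.044 0 0.06;0.076 -0.356 0.044 0 0.06")

```text
time: 37.98
position: [0.4702, -0.1656, 0.1236]
tool_rot: [0.081, 0.997, -0.0, -0.002]
ft_force: [-0.7, 0.6, 0.3]
grip_width: 0.0604
grip_force: 0.0
```

Emit:
servo_tool(moves="0 0 0 0 0.06;0 0 0 0 0.06;0 0 0 0 0.06;0 0 0 0 0.06")

```text
time: 38.32
position: [0.4737, -0.1593, 0.1265]
tool_rot: [0.077, 0.997, -0.0, 0.0]
ft_force: [-0.3, 0.8, 0.0]
grip_width: 0.06
grip_force: 0.0
```

```bash
python3 - <<'E'
from h import *
part('bu1',.023);im=cv2.imread('pics/bu1.png');cv2.imwrite('pics/bu1c.png',cv2.resize(im[150:270,240:400],None,fx=4,fy=4))
E
```

```text
tcp [ 0.4737 -0.1593  0.1265] th 171.22 t 38.3167
outer [316.7 191.7] [37.  37.9] true [ 0.4686 -0.1606  0.023 ] shift [ 0.0049 -0.002   0.1035]
hole [316.6 194. ] [ 8.3 11.3] true [ 0.4707 -0.161   0.023 ] shift [ 0.0028 -0.0021  0.1035]
```

View pics/bu1c.png

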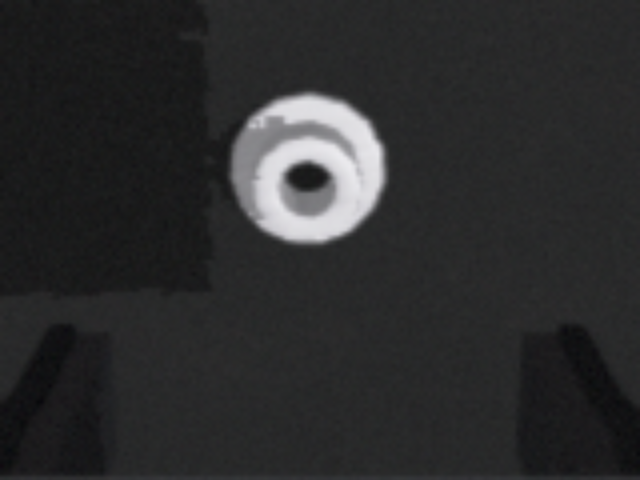

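The sleeve top is centred at about (317,197), flange down and clear of everything.

Emit:
servo_tool(moves="0 -0.002 0.03 0 0.06;0 -0.002 0.06 0 0.06;0 -0.002 0.085 0 0.06;0 -0.002 0.1 0 0.06;0 -0.002 0.109 0 0.06;0 -0.002 0.114 0 0.06;0 -0.002 0.1155 0 0.06;0 -0.002 0.1155 0 0.06;0 -0.002 0.1155 0 0.06")

```text
time: 39.12
position: [0.4734, -0.1628, 0.0114]
tool_rot: [0.078, 0.997, -0.0, 0.001]
ft_force: [0.3, 0.0, 0.7]
grip_width: 0.0601
grip_force: 0.0
```

Emit:
servo_tool(moves="0 0 0 0 0.045;0 0 0 0 0.035;0 0 0 0 0.028;0 0 0 0 0.02;0 0 0 0 0.02;0 0 0 0 0.02;0 0 0 0 0.02;0 0 0 0 0.02;0 0 0 0 0.02")

```text
time: 39.87
position: [0.4727, -0.1626, 0.0106]
tool_rot: [0.078, 0.997, 0.0, 0.0]
ft_force: [0.1, -0.2, 2.1]
grip_width: 0.0245
grip_force: 25.0
```

Emit:
servo_tool(moves="0 0 -0.03 0 0.02;0 0 -0.07 0 0.02;0 0 -0.11 0 0.02;0 0 -0.14 0 0.02;0 0 -0.15 0 0.02;0 0 -0.15 0 0.02;0 0 -0.15 0 0.02;0 0 -0.15 0 0.02;0 0 -0.15 0 0.02")

```text
time: 40.62
position: [0.4715, -0.162, 0.1589]
tool_rot: [0.078, 0.997, 0.001, -0.002]
ft_force: [0.4, 0.5, -1.8]
grip_width: 0.0246
grip_force: 25.0
```

```bash
python3 -c "
from h import *
held('bu2',.013)"
```

```text
tcp [ 0.4715 -0.162   0.1589] th 171.08 t 40.6167
('outer', array([318.5, 239.5]), array([51.8, 56.9])) [ 0.0096 -0.0002 -0.013 ]
('hole', array([318.5, 246.7]), array([ 6.8, 14.6])) [ 0.0053 -0.0003 -0.013 ]
to bolt [-7.810e-02  3.562e-01  3.000e-04]
```

Emit:
servo_tool(moves="-0.008 0.04 0 0 0.02;-0.017 0.08 0 0 0.02;-0.025 0.12 0 0 0.02;-0.034 0.16 0 0 0.02;-0.042 0.2 0 0 0.02;-0.051 0.24 0 0 0.02;-0.06 0.28 0 0 0.02;-0.068 0.32 0 0 0.02;-0.0766 0.356 0 0 0.02;-0.0766 0.356 0 0 0.02")

```text
time: 41.5
position: [0.6055, 0.1838, 0.1591]
tool_rot: [0.075, 0.997, 0.002, 0.001]
ft_force: [1.1, -0.4, -0.4]
grip_width: 0.025
grip_force: 25.0
```

Emit:
servo_tool(moves="0 0 0 0 0.02;0 0 0 0 0.02;0 0 0 0 0.02;0 0 0 0 0.02;0 0 0 0 0.02")

```text
time: 41.92
position: [0.6032, 0.1758, 0.1604]
tool_rot: [0.079, 0.997, -0.0, -0.0]
ft_force: [1.0, -1.2, -1.0]
grip_width: 0.0245
grip_force: 25.0
```

```bash
python3 -c "
from h import *
over('bu3')"
```

```text
tcp [0.6032 0.1758 0.1604] th 170.97 t 41.9167
bolt? [317 206   9   7  49] [320.9 209.1] [0.6017 0.1776 0.098 ] shift [0.0018 0.0016 0.0624]
to bolt [-0.0003  0.0019  0.0002]
```

Emit:
servo_tool(moves="0 0.0005 0.015 0 0.02;0 0.0005 0.03 0 0.02;0 0.0005 0.04 0 0.02;0 0.0005 0.048 0 0.02;0 0.0005 0.054 0 0.02;0 0.0005 0.058 0 0.02;0 0.0005 0.062 0 0.02;0 0.0005 0.062 0 0.02")

```text
time: 42.63
position: [0.6034, 0.1776, 0.098]
tool_rot: [0.078, 0.997, -0.0, -0.0]
ft_force: [0.4, -0.7, -1.3]
grip_width: 0.0245
grip_force: 25.0
```

Emit:
servo_tool(moves="0 0 0.003 0 0.02;0 0 0.006 0 0.02;0 0 0.009 0 0.02;0 0 0.011 0 0.02;0 0 0.011 0 0.02;0 0 0.011 0 0.02")

```text
time: 43.13
position: [0.6038, 0.1778, 0.0877]
tool_rot: [0.078, 0.997, 0.0, 0.0]
ft_force: [-0.3, 0.4, -0.1]
grip_width: 0.0248
grip_force: 25.0
```

Emit:
servo_tool(moves="0 0 0.0007 0 0.02;0 0 0.0007 0 0.02;0 0 0.0007 0 0.03;0 0 0.0007 0 0.04;0 0 0.0007 0 0.05;0 0 0.0007 0 0.05;0 0 -0.03 0 0.05;0 0 -0.06 0 0.05;0 0 -0.085 0 0.05;0 0 -0.085 0 0.05")

```text
time: 43.97
position: [0.6073, 0.1782, 0.178]
tool_rot: [0.078, 0.997, 0.001, 0.005]
ft_force: [0.7, 0.1, 1.2]
grip_width: 0.0495
grip_force: 0.0
```

Emit:
servo_tool(moves="0 0 0 0 0.05;0 0 0 0 0.05;0 0 0 0 0.05;0 0 0 0 0.05")

```text
time: 44.3
position: [0.6025, 0.1775, 0.1708]
tool_rot: [0.078, 0.997, -0.0, -0.002]
ft_force: [0.3, -0.0, -0.5]
grip_width: 0.0497
grip_force: 0.0
```

```bash
python3 - <<'E'
from h import *
p,R,m,im=look('bu5',0);t=cams.camera('top')
s=cams.camera('side')
a=cv2.resize(im[60:260,230:410],None,fx=2,fy=2);b=cv2.resize(s[60:180,200:360],(533,400),interpolation=cv2.INTER_CUBIC)
cv2.imwrite('pics/bu5c.png',np.hstack([a,b])[:,:800])
g=t.max(2);x=(g>85).astype(np.uint8);x[:,:238]=0;x[:,418:]=0;x[:188]=0;x[290:]=0
print(cv2.connectedComponentsWithStats(x)[2])
print(to([.4905,.1955,.063]))
E
```

```text
tcp [0.6025 0.1775 0.1708] th 171.08 t 44.3
[[     0      0    640    400 256000]]
[0.11372635 0.00028153 0.1086589 ]
```

View pics/bu5c.png

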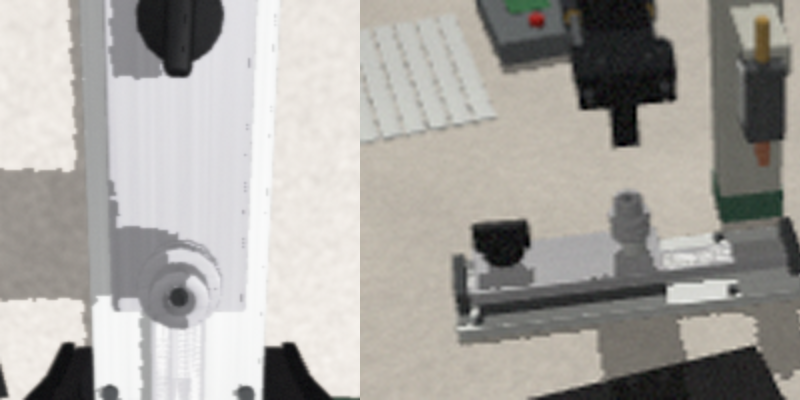

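The bushing sits flange-down on the stack, the bolt tip shows in its hole, the mat is empty, and the knob bar lies along the rail.

Emit:
servo_tool(moves="0.04 0 0 0 0.05;0.08 0 0 0 0.05;0.114 0 0 0 0.05;0.114 0 0 0 0.05;0.114 0 0.03 0 0.05;0.114 0 0.06 0 0.05;0.114 0 0.085 0 0.05;0.114 0 0.1 0 0.05;0.114 0 0.108 0 0.05;0.114 0 0.108 0 0.05")

```text
time: 45.28
position: [0.49, 0.1951, 0.0627]
tool_rot: [0.078, 0.997, -0.0, -0.002]
ft_force: [0.7, 0.3, 0.1]
grip_width: 0.05
grip_force: 0.0
```

Emit:
servo_tool(moves="0 0 0 0 0.03;0 0 0 0 0.02;0 0 0 0 0.01;0 0 0 0 0.006;0 0 0 0 0.006;0 0 0 0 0.006;0 0 0 0 0.006;0 0 0 0 0.006", grip_force=40)

```text
time: 45.95
position: [0.4912, 0.1956, 0.0649]
tool_rot: [0.078, 0.997, 0.0, 0.0]
ft_force: [-0.2, 1.4, 3.0]
grip_width: 0.0115
grip_force: 39.7
```

Emit:
servo_tool(moves="-0.004 0 0 0 0.006;-0.01 0 0 0 0.006;-0.016 0 0 0 0.006;-0.022 0 0 0 0.006;-0.028 0 0 0 0.006;-0.034 0 0 0 0.006;-0.04 0 0 0 0.006;-0.045 0 0 0 0.006;-0.048 0 0 0 0.006;-0.05 0 0 0 0.006")

```text
time: 46.78
position: [0.5415, 0.1875, 0.0649]
tool_rot: [0.078, 0.997, 0.0, 0.001]
ft_force: [-1.4, 1.3, 6.5]
grip_width: 0.0117
grip_force: 39.7
```

Emit:
servo_tool(moves="-0.006 0 0 0 0.006;-0.012 0 0 0 0.006;-0.018 0 0 0 0.006;-0.024 0 0 0 0.006;-0.03 0 0 0 0.006;-0.036 0 0 0 0.006;-0.042 0 0 0 0.006;-0.047 0 0 0 0.006;-0.05 0 0 0 0.006;-0.05 0 0 0 0.006")

```text
time: 47.62
position: [0.5915, 0.1795, 0.065]
tool_rot: [0.078, 0.997, 0.0, 0.001]
ft_force: [0.6, -1.0, 4.8]
grip_width: 0.0118
grip_force: 39.7
```

Emit:
servo_tool(moves="-0.002 0 0 0 0.006;-0.005 0 0 0 0.006;-0.008 0 0 0 0.006;-0.011 0 0 0 0.006;-0.014 0 0 0 0.006;-0.014 0 0 0 0.006")

```text
time: 48.12
position: [0.5995, 0.1782, 0.0649]
tool_rot: [0.078, 0.997, -0.0, -0.005]
ft_force: [-8.4, 2.1, 12.3]
grip_width: 0.0116
grip_force: 39.8
```

Emit:
servo_tool(moves="0.003 0 -0.001 0 0.006;0.003 0 -0.001 5 0.006;0.003 0 -0.001 10 0.006;0.003 0 -0.001 15 0.006;0.003 0 -0.001 20 0.006;0.003 0 -0.001 25 0.006;0.003 0 -0.001 30 0.006;0.003 0 -0.001 36 0.006;0.003 0 -0.001 36 0.006")

```text
time: 48.87
position: [0.5992, 0.1777, 0.065]
tool_rot: [0.383, 0.924, -0.001, -0.001]
ft_force: [-3.1, -0.9, 2.8]
grip_width: 0.0117
grip_force: 39.8
```

Emit:
servo_tool(moves="0 0 0 5 0.006;0 0 0 10 0.006;0 0 0 15 0.006;0 0 0 20 0.006;0 0 0 25 0.006;0 0 0 30 0.006;0 0 0 34 0.006;0 0 0 36 0.006;0 0 0 36 0.006")

```text
time: 49.62
position: [0.5987, 0.1775, 0.065]
tool_rot: [0.648, 0.762, -0.002, -0.001]
ft_force: [-3.5, -1.8, 4.9]
grip_width: 0.0118
grip_force: 39.9
```

```bash
python3 - <<'E'
from h import *
p,R,o=tool();print(p,np.degrees(np.arctan2(R[1,0],R[0,0])),o['moment'],o['ft_force'],o['grip_width'])
E
```

```text
[0.59872484 0.17746069 0.06504773] 99.24186619365734 [-3.04823266e-01  6.42322129e-01 -2.14322594e-04] [-3.47416085 -1.75048165  4.89589933] 0.011792452054883171
```

Emit:
servo_tool(moves="0 0 0 0 0.02;0 0 0 0 0.035;0 0 0 0 0.05;0 -0.006 0 0 0.05;0 -0.006 -0.02 0 0.05;0 -0.006 -0.05 0 0.05;0 -0.03 -0.08 0 0.05;0 -0.07 -0.11 0 0.05;0 -0.11 -0.13 0 0.05;0 -0.13 -0.13 0 0.05")

```text
time: 50.45
position: [0.4718, 0.1577, 0.1983]
tool_rot: [0.649, 0.761, 0.002, 0.002]
ft_force: [-0.3, -1.1, -0.0]
grip_width: 0.0495
grip_force: 0.0
```

Emit:
servo_tool(moves="-0.03 -0.02 0 0 0.05;-0.07 -0.02 0 0 0.05;-0.11 -0.02 0 0 0.05;-0.15 -0.02 0 0 0.05;-0.15 -0.02 0 0 0.05;-0.15 -0.02 0 0 0.05;-0.15 -0.02 0 0 0.05")

```text
time: 51.03
position: [0.4758, 0.0066, 0.1954]
tool_rot: [0.649, 0.761, 0.0, -0.0]
ft_force: [-0.5, 0.3, -0.2]
grip_width: 0.0502
grip_force: 0.0
```

```bash
python3 - <<'E'
from h import *
s=cams.camera('side');t=cams.camera('top');print(get_obs()['time'],get_obs()['ft_force'])
cv2.imwrite('pics/fin.png',np.hstack([cv2.resize(s[60:180,200:360],(533,400),interpolation=cv2.INTER_CUBIC),cv2.resize(t[120:300,145:265],(267,400))]))
E
```

```text
51.1333 [-0.45242712 -0.74071579  0.18983822]
```

View pics/fin.png

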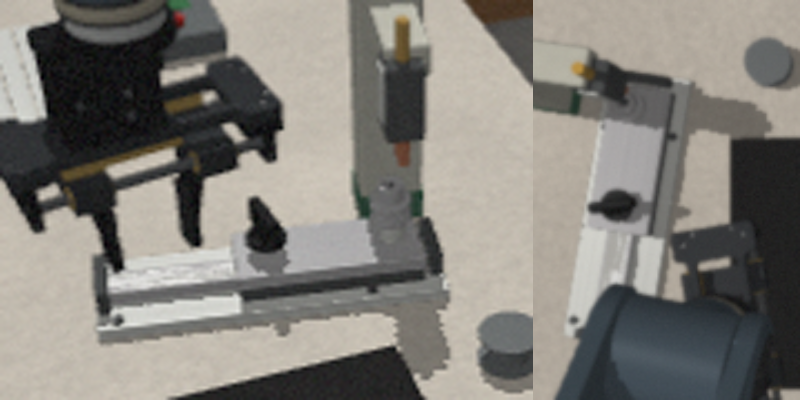

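The side and top views show the carriage against the far stop, the stack upright under the weld head, the knob bar turned across the rail, and the robot clear.

```bash
python3 -c "
from rig import job
print(job.hand_in())"
```

```text
the job is handed in; nothing more can be done
None
```

The job is handed in: the spacer, all three washers and the bushing (flange down) are on the bolt in that order, the carriage is home under the weld head, and the clamp knob is turned to about 1.25 rad, with the reel, jar and screwdriver left alone.

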